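# Put the dried cutlery back in its tray, each with its kind

## Task

The washed cutlery has dried on the black glass board: put its fork, table knife, tablespoon and teaspoon away in the wooden cutlery tray, each in the compartment that already holds one of its kind. Lay each piece right way up and down on the compartment floor or on its fellow, along the compartment and with its head at the same end; nothing may perch on the tray's walls, and what is already in the tray stays in its compartment. Leave the wooden spoon where it lies on the board.

Things in the scene. Friction and masses are not known exactly. Their poses are not given: they have to be found in the camera images.
- tray_head (a point): fixed dark wooden cutlery tray, 250 x 313 mm outside: 4 open compartments side by side, each 240 long, 72 wide, 32 deep (outer walls 40), 5 mm walls, floor 6 thick. Point: on the inner floor at the middle of the end wall farther from the robot (head end). x along the compartments, out through that wall (within 0.15 rad of straight ahead), z up. Compartment middles: x -120, y +-38.5 and +-115.5
- tray_fork_mid (a point): the loose table fork already in the tray, lying in the middle of one of the compartments (within 6 mm), twin of the one on the board: steel table fork, four tines, 200 long, 25 wide at the tines, handle end 18 wide, top at most 11 over the tray floor. Point: middle of its length, 4 above its underside; x along it towards its head (at the tray's head end), z up
- tray_knife_mid (a point): the loose table knife already in the tray, lying in the middle of one of the compartments (within 6 mm), twin of the one on the board: steel table knife with a broad flat blade, 214 long, 20 wide, handle end 18 wide, top at most 11 over the tray floor. Point: middle of its length, 4 above its underside; x along it towards its head (at the tray's head end), z up
- tray_spoon_mid (a point): the loose tablespoon already in the tray, lying in the middle of one of the compartments (within 6 mm), twin of the one on the board: steel tablespoon with a big oval bowl, 200 long, bowl 42 wide, handle end 18 wide, top at most 11 over the tray floor. Point: middle of its length, 4 above its underside; x along it towards its head (at the tray's head end), z up
- tray_teaspoon_mid (a point): the loose teaspoon already in the tray, lying in the middle of one of the compartments (within 6 mm), twin of the one on the board: steel teaspoon, like the tablespoon but only 140 long, bowl 29 wide, handle end 18 wide, top at most 11 over the tray floor. Point: middle of its length, 4 above its underside; x along it towards its head (at the tray's head end), z up
- dry_fork_mid (a point): the loose table fork to put away, lying on the fixed black glass board (325 x 425 mm, top 6 above the worktop): steel table fork, four tines, 200 long, 25 wide at the tines, handle end 18 wide. Point: middle of its length, 4 above its underside; grip here across the handle (13 wide, 8 thick). x along it towards its head (within 0.25 rad of straight ahead at the start), z up. 60 g, x 0.7 to 1.4
- dry_knife_mid (a point): the loose table knife to put away, lying on the fixed black glass board (325 x 425 mm, top 6 above the worktop): steel table knife with a broad flat blade, 214 long, 20 wide, handle end 18 wide. Point: middle of its length, 4 above its underside; grip here across the handle (14 wide, 8 thick). x along it towards its head (within 0.25 rad of straight ahead at the start), z up. 85 g, x 0.7 to 1.4
- dry_spoon_mid (a point): the loose tablespoon to put away, lying on the fixed black glass board (325 x 425 mm, top 6 above the worktop): steel tablespoon with a big oval bowl, 200 long, bowl 42 wide, handle end 18 wide. Point: middle of its length, 4 above its underside; grip here across the handle (13 wide, 8 thick). x along it towards its head (within 0.25 rad of straight ahead at the start), z up. 70 g, x 0.7 to 1.4
- dry_teaspoon_mid (a point): the loose teaspoon to put away, lying on the fixed black glass board (325 x 425 mm, top 6 above the worktop): steel teaspoon, like the tablespoon but only 140 long, bowl 29 wide, handle end 18 wide. Point: middle of its length, 4 above its underside; grip here across the handle (13 wide, 8 thick). x along it towards its head (within 0.25 rad of straight ahead at the start), z up. 40 g, x 0.7 to 1.4
- wooden_spoon: wooden cooking spoon, 316 long, 54 wide at the head, 14 thick, loose, lying among the cutlery on the board, about 80 from its neighbours; not cutlery, to be left where it lies. Origin: middle of its underside, x along it

How it is judged:
By the outcome, as a careful person would: the job done as asked, in the order asked, and still so for the second after the job is handed in, with the robot touching nothing.
It also fails if it takes over 122 s, if anything falls off the work surface, if the arm or the gripper's body presses on something with over 40 N, if the wrist force passes 120 N, or if a joint passes its speed limit or range.

## Robot

A 7-joint arm with a two-finger parallel gripper is mounted at the origin on a cart in front of the work surface, level with it; the furniture and walls round the work are solid. World frame = base frame: x ahead of the robot, y to its left, z up, the work surface at z = 0. Lengths are in m, angles in rad, forces in N, time in s.
With the tool pointing down it reaches from about 0.425 to 0.825 m from the base axis. Payload 3.6 kg.
Tool frame: the origin (TCP) lies on the centre line of the jaws, within the pads' length; the fingertips stand 8 mm ahead of it and the grasp point (between the pads) lies 11 mm behind it (bot.finger_overhang is the distance from the TCP to the fingertips, in m); z points along the fingers, y is the line along which they close (so a half turn about z gives the same grasp; the last joint's range is limited). The gripper opens to 93 mm and grips with 3 to 60 N. Pads are 15 mm wide; open, the fingers measure 128 mm over their backs; the gripper's body (75 mm by 188 mm) begins 65 mm behind the grasp point.
Start: joints at [-1.266, 0.615, -0.013, 1.423, 0.008, 1.103, -0.04], TCP at [0.211, 0.615, 0.227] pointing down, gripper open.
Joint ranges: [-3.12, 3.12], [-0.3, 2.06], [-1.34, 1.32], [0.26, 2.42], [-1.36, 4.5], [0.01, 1.98], [-2.84, 2.84]. Speed limits (rad/s): [2.79, 2.79, 3.14, 3.14, 3.14, 3.14, 3.14].

## Interface

Orientations are given as a rotation vector (axis times angle).
In Python, from station import bot gives the robot as it stands. The module is installed in compiled form; this text tells all that it offers.
- The arm moves only by the tool arm_command, never from a script. Its argument "increments" is a list of rows, each a list of 7 numbers: the shift along the tool's x, y, z in m, then the turn, a rotation vector about the tool's x, y, z in rad, then the opening, from 0 (shut) to 1 (fully open). In form: [[dx, dy, dz, ax, ay, az, jaw], ...]. A call has 1 to 10 rows; each row is the pose to reach, as a shift and turn from the pose commanded when the call began, along the tool's axes at that moment; what a row does not reach only later rows make up. A row lasts 1/12 s, in which the tool goes at most 41.7 mm and 7.16 degrees, less where a joint would pass 70% of its speed; a pose out of reach is approached as far as the arm can. A call with a gripper value outside its range is refused whole. The fingers move at their own pace and stop on an object; "force" is the grip in N (left out, the last holds). Time passes only in rows, so rows that repeat a pose let the fingers close. It gives the time, the measured TCP pose, the force, the opening and the grip force at its end, in the units of the state.
- bot.get_obs(): the state, without advancing time (a new reading comes with each control period).
- bot.read_camera(name): name is "scene" or "top" or "wrist"; returns a dict with "image" (400x640x3 uint8, red, green, blue), "fx", "fy", "cx", "cy" (pixels), "extrinsics" (4x4, takes a point from camera to world coordinates). Camera axes: x right, y down, z forward; pixel columns grow to the right and rows downward; lengths in m; the calibration is good to about 2 mm. A picture is of the moment at which its call begins. There is no depth.
- bot.close_job(): hands the job in; it is judged then, once.
The state is a dict: "time_s": time; "joint_pos": joint angles; "dq": joint speeds; "joint_torque": joint torques, N m; "ee_pos": TCP position; "orientation": TCP orientation; "wrist_force": force on the tool from outside, world axes, zero at the start; "torque": the same for the moment, N m; "finger_gap": finger opening in m; "finger_force": force on a finger pad.
Only numpy, scipy, OpenCV 4.12 (cv2) and the standard library are available. Lean on these libraries where they do the work, as an engineer would, in place of code of your own. Each camera call takes 0.05 s, during which the arm holds its last target. There are 200 camera calls.

## Working session

There is one attempt and no reset: what is moved stays moved. The work goes in short steps, Python scripts to look and compute and a tool call to move; the robot and the scene stay as the last step left them, time stands still between calls to the robot, and variables do not carry over. Pictures are saved under pics/ and viewed, at most 14 in all, crops included, and the job is handed in when it is done.

Besides the shell and the picture viewer there is one more tool, called by a JSON object that holds its "method" and its "body", one argument or row to a line. arm_command: Moves the arm, as the interface text tells. Its arguments: {"type":"object","properties":{"increments":{"type":"array","items":{"type":"array","items":{"type":"number"}}},"force":{"type":"number"}},"required":["increments"]}

```bash
mkdir -p pics
python3 - <<'E'
from station import bot
import cv2,numpy as np
o=bot.get_obs(); print({k:np.round(v,3) for k,v in o.items()}, bot.finger_overhang)
for n in("top","scene"):
    c=bot.read_camera(n); cv2.imwrite(f"pics/{n}0.png",c["image"][:,:,::-1]); np.savez(f"pics/{n}0.npz",**c)
    print(n,c["fx"],c["fy"],c["cx"],c["cy"],np.round(c["extrinsics"],3).tolist())
E
```

```text
{'time_s': np.float64(0.0), 'joint_pos': array([-1.267,  0.616, -0.013,  1.425,  0.008,  1.103, -0.04 ]), 'dq': array([-0.002, -0.   , -0.001, -0.   ,  0.001,  0.001,  0.002]), 'joint_torque': array([-0.0000e+00, -4.5894e+01,  2.0900e-01, -1.6574e+01, -6.1000e-02,
        2.1000e-02,  0.0000e+00]), 'ee_pos': array([0.211, 0.614, 0.226]), 'orientation': array([-0.517, -3.098,  0.004]), 'wrist_force': array([0.351, 0.04 , 0.481]), 'torque': array([ 0.001,  0.039, -0.016]), 'finger_force': np.float64(0.0), 'finger_gap': np.float64(0.093)} 0.008
top 511.2731506495867 511.2731506495867 312.11447076108277 210.01451854363515 [[0.023, -0.993, 0.115, 0.431], [-1.0, -0.024, -0.011, -0.009], [0.014, -0.115, -0.993, 1.353], [0.0, 0.0, 0.0, 1.0]]
scene 505.6556929507331 505.6556929507331 315.81914631818074 206.31896139297442 [[0.563, -0.346, 0.75, -0.451], [-0.826, -0.239, 0.51, -0.693], [0.003, -0.907, -0.421, 0.636], [0.0, 0.0, 0.0, 1.0]]
```

View pics/top0.png

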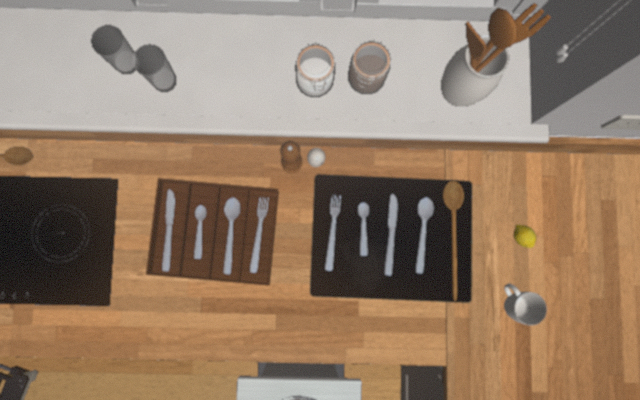

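View pics/scene0.png

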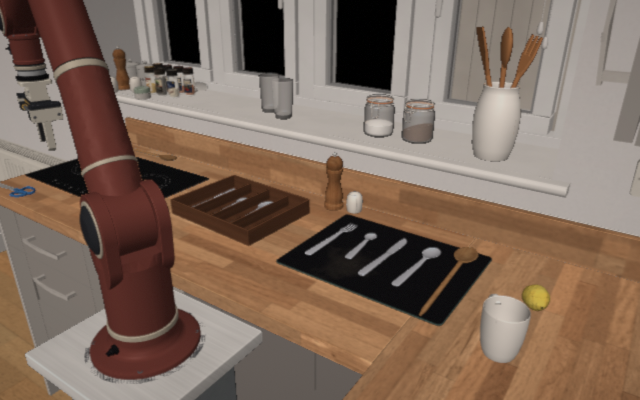

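```bash
cat > h.py <<'E'
import cv2,numpy as np
from scipy.spatial.transform import Rotation as Ro
def load(f): return dict(np.load(f))
def ray(c,uv):
    uv=np.atleast_2d(uv).astype(float); E=c["extrinsics"]
    d=np.c_[(uv[:,0]-c["cx"])/c["fx"],(uv[:,1]-c["cy"])/c["fy"],np.ones(len(uv))]@E[:3,:3].T
    return E[:3,3],d
def plane(c,uv,z):
    o,d=ray(c,uv); return o+d*((z-o[2])/d[:,2])[:,None]
def tri(c1,p1,c2,p2):
    o1,d1=ray(c1,p1); o2,d2=ray(c2,p2); d1=d1[0];d2=d2[0]
    s=np.linalg.lstsq(np.c_[d1,-d2],o2-o1,rcond=None)[0]
    a=o1+s[0]*d1;b=o2+s[1]*d2
    return (a+b)/2,np.linalg.norm(a-b)
def blobs(img,roi,thr=110,sat=60,amin=60):
    x0,y0,x1,y1=roi; hsv=cv2.cvtColor(img,cv2.COLOR_RGB2HSV)
    m=((hsv[...,2]>thr)&(hsv[...,1]<sat)).astype(np.uint8); k=np.zeros_like(m);k[y0:y1,x0:x1]=1; m*=k
    n,l,s,ce=cv2.connectedComponentsWithStats(m,connectivity=8)
    out=[]
    for i in range(1,n):
        if s[i,4]<amin: continue
        v,u=np.nonzero(l==i); out.append(np.c_[u,v].astype(float))
    return sorted(out,key=lambda p:p[:,0].mean())
def ends(P):
    "P: points in a plane (Nx2) -> two ends along the main axis, on the axis"
    m=P.mean(0); w=np.linalg.svd(P-m,full_matrices=False)[2][0]; t=(P-m)@w
    return m+w*t.min(), m+w*t.max(), m
E
python3 - <<'E'
from h import *
T=load("pics/top0.npz");S=load("pics/scene0.npz")
for nm,roi,sroi in(("tray",(150,180,280,285),(172,178,310,240)),("board",(312,176,440,300),(285,218,448,290))):
    bt=blobs(T["image"],roi); bs=blobs(S["image"],sroi,amin=30)
    print(nm,len(bt),len(bs),[ (len(b),*b.mean(0).round()) for b in bs])
    for b in bt:
        P=plane(T,b,0.011)[:,:2]; a,e,m=ends(P)
        if a[0]>e[0]: a,e=e,a
        print(len(b),"pix",b.mean(0).round(1),"mid",((a+e)/2).round(4),"len",np.linalg.norm(e-a).round(4),"yaw",np.arctan2(e[1]-a[1],e[0]-a[0]).round(3),"cen",m.round(4))
    if nm=="board":
        for b,c in zip(bt,bs):
            A=sorted(ends(b)[:2],key=lambda p:p[1]); B=sorted(ends(c)[:2],key=lambda p:p[1])
            for i in(0,1):
                p,g=tri(T,A[i],S,B[i]); print(p.round(4),round(g,4))
o=Ro.from_rotvec([-0.517,-3.098,0.004]).as_matrix();print(o.round(3))
E
```

```text
tray 4 1 [(47, np.float64(263.0), np.float64(204.0))]
626 pix [168.2 229.4] mid [0.5254 0.3516] len 0.2156 yaw -0.012 cen [0.5265 0.3515]
399 pix [199.  230.5] mid [0.5229 0.271 ] len 0.1398 yaw -0.014 cen [0.5254 0.2709]
649 pix [230.  230.7] mid [0.5148 0.1902] len 0.2029 yaw -0.036 cen [0.527  0.1898]
560 pix [258.4 233.3] mid [0.5195 0.1153] len 0.2013 yaw -0.112 cen [0.522 0.115]
board 4 4 [(213, np.float64(327.0), np.float64(240.0)), (170, np.float64(360.0), np.float64(246.0)), (310, np.float64(382.0), np.float64(257.0)), (355, np.float64(417.0), np.float64(265.0))]
481 pix [332.  233.3] mid [ 0.5275 -0.0783] len 0.1962 yaw -0.079 cen [ 0.5263 -0.0782]
359 pix [363.2 227.8] mid [ 0.5412 -0.1602] len 0.1401 yaw 0.02 cen [ 0.5428 -0.1602]
554 pix [390.9 233.7] mid [ 0.5276 -0.2334] len 0.2143 yaw -0.065 cen [ 0.5292 -0.2335]
586 pix [423.  230.2] mid [ 0.5284 -0.317 ] len 0.2023 yaw -0.096 cen [ 0.5405 -0.3182]
[ 0.6247 -0.0852  0.0111] 0.0021
[ 0.4283 -0.0688  0.008 ] 0.0047
[ 0.6104 -0.1578  0.0142] 0.0013
[ 0.4701 -0.1603  0.0079] 0.004
[ 0.6341 -0.2393  0.0082] 0.0033
[ 0.4194 -0.2247  0.0099] 0.0044
[ 0.6281 -0.3252  0.0154] 0.0011
[ 0.4268 -0.3065  0.0077] 0.0035
[[-0.946  0.325 -0.001]
 [ 0.325  0.946 -0.002]
 [ 0.    -0.003 -1.   ]]
```

```bash
cat >> h.py <<'E'
def go(x,y,z,yaw=0,jaw=None):
    "print the tool-frame increment from the present pose to TCP x,y,z, tool y at world y turned by yaw"
    from station import bot
    o=bot.get_obs(); R=Ro.from_rotvec(o["orientation"]); p=o["ee_pos"]
    c,s=np.cos(yaw),np.sin(yaw); G=Ro.from_matrix(np.array([[-c,-s,0],[-s,c,0],[0,0,-1.]]))
    print("shift",R.inv().apply(np.array([x,y,z])-p).round(4),"turn",(R.inv()*G).as_rotvec().round(4),"t",o["time_s"].round(2),"gap",o["finger_gap"].round(4),"at",p.round(4))
def tcpcam():
    from station import bot
    o=bot.get_obs(); c=bot.read_camera("wrist"); E=np.eye(4); E[:3,:3]=Ro.from_rotvec(o["orientation"]).as_matrix();E[:3,3]=o["ee_pos"]
    return c, np.linalg.inv(E)@c["extrinsics"]
E
python3 - <<'E'
from h import *
c,X=tcpcam();print(c["fx"],X.round(3))
go(.48,.235,.26);
E
```

```text
335.9603615959416 [[-0.    -0.966 -0.257  0.07 ]
 [ 1.    -0.    -0.001 -0.   ]
 [ 0.001 -0.257  0.966 -0.158]
 [ 0.     0.     0.     1.   ]]Traceback (most recent call last):
  File "<stdin>", line 3, in <module>
  File "h.py", line 33, in go
    print("shift",R.inv().apply(np.array([x,y,z])-p).round(4),"turn",(R.inv()*G).as_rotvec().round(4),"t",o["time_s"].round(2),"gap",o["finger_gap"].round(4),"at",p.round(4))
                                                                                                          ^^^^^^^^^^^^^^^^^
AttributeError: 'float' object has no attribute 'round'
```

```bash
sed -i 's/o\["time_s"\].round(2)/round(float(o["time_s"]),2)/;s/o\["finger_gap"\].round(4)/round(float(o["finger_gap"]),4)/' h.py
python3 -c "
from h import *
go(.48,.235,.26)"
```

```text
shift [-0.3776 -0.2714 -0.0337] turn [-1.900e-03 -3.000e-04 -3.307e-01] t 0.15 gap 0.0932 at [0.2109 0.6142 0.2258]
```

{"method": "arm_command", "body": {
  "increments": [
    [-0.378, -0.271, -0.034, -0.002, 0, -0.331, 0.4],
    [-0.378, -0.271, -0.034, -0.002, 0, -0.331, 0.4],
    [-0.378, -0.271, -0.034, -0.002, 0, -0.331, 0.4],
    [-0.378, -0.271, -0.034, -0.002, 0, -0.331, 0.4],
    [-0.378, -0.271, -0.034, -0.002, 0, -0.331, 0.4],
    [-0.378, -0.271, -0.034, -0.002, 0, -0.331, 0.4],
    [-0.378, -0.271, -0.034, -0.002, 0, -0.331, 0.4],
    [-0.378, -0.271, -0.034, -0.002, 0, -0.331, 0.4],
    [-0.378, -0.271, -0.034, -0.002, 0, -0.331, 0.4],
    [-0.378, -0.271, -0.034, -0.002, 0, -0.331, 0.4]
  ]
}}

```text
time_s: 0.98
ee_pos: [0.4526, 0.2741, 0.2571]
orientation: [-0.001, 3.142, 0.003]
wrist_force: [-0.4, 1.0, 0.0]
finger_gap: 0.0376
finger_force: 0.0
```

```bash
python3 -c "
from h import *
go(.48,.235,.26)"
```

```text
shift [-0.0274 -0.0391 -0.003 ] turn [0.0018 0.0001 0.0003] t 0.98 gap 0.0376 at [0.4526 0.2741 0.2571]
```

{"method": "arm_command", "body": {
  "increments": [
    [-0.027, -0.037, -0.003, 0, 0, 0, 0.36],
    [-0.027, -0.037, -0.003, 0, 0, 0, 0.36],
    [-0.027, -0.037, -0.003, 0, 0, 0, 0.36],
    [-0.027, -0.037, -0.003, 0, 0, 0, 0.36],
    [-0.027, -0.037, -0.003, 0, 0, 0, 0.36]
  ]
}}

```text
time_s: 1.4
ee_pos: [0.4775, 0.2409, 0.2597]
orientation: [0.005, -3.14, -0.004]
wrist_force: [0.1, -0.2, 0.4]
finger_gap: 0.0336
finger_force: 0.0
```

```bash
python3 -c "
from h import *
from station import bot
c=bot.read_camera('wrist');np.savez('pics/w1.npz',**c);cv2.imwrite('pics/w1.png',c['image'][:,:,::-1])
go(.48,-.19,.26)"
```

```text
shift [-0.0007 -0.4311 -0.0015] turn [ 0.0027 -0.0009  0.0042] t 1.45 gap 0.0337 at [0.4775 0.2411 0.2597]
```

View pics/w1.png

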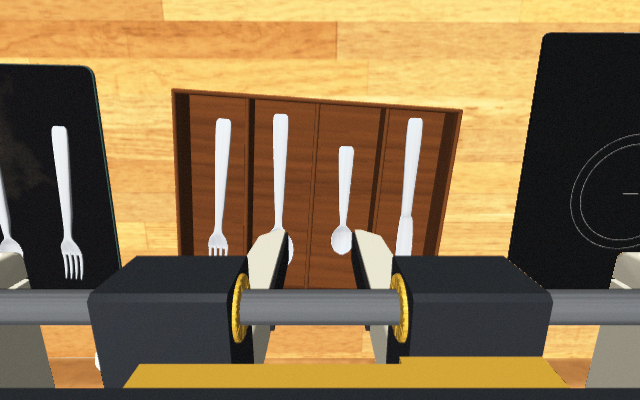

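{"method": "arm_command", "body": {
  "increments": [
    [-0.09, 0.005, 0, 0.002, 0, 0, 0.36],
    [-0.09, 0.005, 0, 0.002, 0, 0, 0.36],
    [-0.09, 0.005, 0, 0.002, 0, 0, 0.36],
    [-0.09, 0.005, 0, 0.002, 0, 0, 0.36],
    [-0.09, 0.005, 0, 0.002, 0, 0, 0.36],
    [-0.09, 0.005, 0, 0.002, 0, 0, 0.36]
  ]
}}

```text
time_s: 1.95
ee_pos: [0.5669, 0.2456, 0.26]
orientation: [0.005, -3.14, -0.001]
wrist_force: [-0.1, -0.5, -0.1]
finger_gap: 0.0332
finger_force: 0.0
```

```bash
python3 -c "
from h import *
from station import bot
c=bot.read_camera('wrist');np.savez('pics/w2.npz',**c)
go(.57,-.19,.26)"
```

```text
shift [-1.700e-03 -4.353e-01  1.000e-04] turn [ 0.0005 -0.0008  0.0029] t 2.0 gap 0.0335 at [0.5671 0.2453 0.2603]
```

{"method": "arm_command", "body": {
  "increments": [
    [0, -0.43, 0, 0, 0, 0, 0.36],
    [0, -0.43, 0, 0, 0, 0, 0.36],
    [0, -0.43, 0, 0, 0, 0, 0.36],
    [0, -0.43, 0, 0, 0, 0, 0.36],
    [0, -0.43, 0, 0, 0, 0, 0.36],
    [0, -0.43, 0, 0, 0, 0, 0.36],
    [0, -0.43, 0, 0, 0, 0, 0.36],
    [0, -0.43, 0, 0, 0, 0, 0.36],
    [0, -0.43, 0, 0, 0, 0, 0.36],
    [0, -0.43, 0, 0, 0, 0, 0.36]
  ]
}}

```text
time_s: 2.83
ee_pos: [0.568, -0.1732, 0.261]
orientation: [-0.003, 3.14, 0.001]
wrist_force: [2.1, 0.2, 0.4]
finger_gap: 0.0336
finger_force: 0.0
```

{"method": "arm_command", "body": {
  "increments": [
    [0, -0.01, 0, 0, 0, 0, 0.36],
    [0, -0.01, 0, 0, 0, 0, 0.36],
    [0, -0.01, 0, 0, 0, 0, 0.36],
    [0, -0.01, 0, 0, 0, 0, 0.36],
    [0, -0.01, 0, 0, 0, 0, 0.36]
  ]
}}

```text
time_s: 3.25
ee_pos: [0.5694, -0.1791, 0.2603]
orientation: [-0.008, 3.141, 0.003]
wrist_force: [-0.2, -0.4, -0.7]
finger_gap: 0.0331
finger_force: 0.0
```

```bash
python3 -c "
from h import *
from station import bot
c=bot.read_camera('wrist');np.savez('pics/w3.npz',**c)
a=load('pics/w2.npz')['image'];cv2.imwrite('pics/w23.png',np.vstack([a[:270],c['image'][:270]])[:,:,::-1])
go(.48,-.19,.26)"
```

```text
shift [ 0.0895 -0.0101  0.0002] turn [0.0013 0.0006 0.0048] t 3.3 gap 0.0334 at [ 0.5694 -0.1795  0.2602]
```

View pics/w23.png

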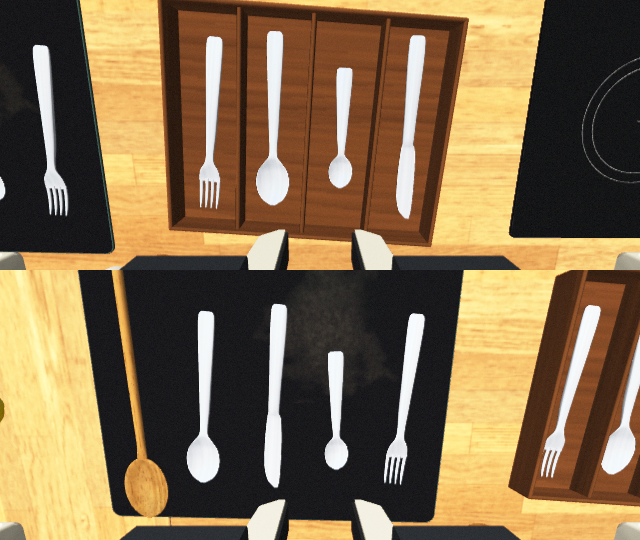

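Run:
```python
from h import *
T=load("pics/top0.npz");W1=load("pics/w1.npz");W2=load("pics/w2.npz");W3=load("pics/w3.npz")
def meas(C,roi,names,thr):
    r={}
    for n,b in zip(names,blobs(C["image"],roi,thr,60,200)):
        a,e,m=ends(plane(C,b,0.010)[:,:2])
        if a[0]>e[0]: a,e=e,a
        # handle axis: fit to the handle half only
        P=plane(C,b,0.010)[:,:2]; u=(e-a)/np.linalg.norm(e-a); t=(P-a)@u; L=np.linalg.norm(e-a)
        H=P[(t>.1*L)&(t<.5*L)]; a2,e2,_=ends(H); d=e2-a2; d*=np.sign(d[0]); yaw=np.arctan2(d[1],d[0])
        mid=H.mean(0)+d/np.linalg.norm(d)*((a+e)/2-H.mean(0))@(d/np.linalg.norm(d))
        print(n,len(b),"mid",((a+e)/2).round(4),"handlemid",mid.round(4),"len",L.round(4),"yaw",np.arctan2(u[1],u[0]).round(3),yaw.round(3),"px",b.mean(0).round(0))
        q=ends(b); r[n]=sorted(q[:2],key=lambda p:p[1])
    return r
a=meas(W2,(170,5,465,232),["fork","spoon","teaspoon","knife"],130)
b=meas(W3,(165,5,455,232),["spoon","knife","teaspoon","fork"],100)
t=meas(T,(312,176,440,300),["fork","teaspoon","knife","spoon"],110)
tt=meas(T,(150,180,280,285),["knife","teaspoon","spoon","fork"],110)
for n in b:
    for i in(0,1): p,g=tri(W3,b[n][i],T,t[n][1-i]);print("board",n,p.round(4),round(g,4))
for n in a:
    for i in(0,1): p,g=tri(W2,a[n][i],T,tt[n][1-i]);print("tray",n,p.round(4),round(g,4))
```

```text
fork 2179 mid [0.5196 0.1148] handlemid [0.5189 0.1628] len 0.2006 yaw -0.116 -0.123 px [211. 117.]
spoon 2786 mid [0.5151 0.1891] handlemid [0.5149 0.2354] len 0.2017 yaw -0.05 -0.052 px [273. 128.]
teaspoon 1670 mid [0.5222 0.2707] handlemid [0.5222 0.3022] len 0.1404 yaw -0.024 -0.014 px [342. 129.]
knife 2657 mid [0.5254 0.3514] handlemid [0.5253 0.3985] len 0.2145 yaw -0.013 -0.03 px [410. 125.]
spoon 2791 mid [ 0.5286 -0.3182] handlemid [ 0.528  -0.2704] len 0.2023 yaw -0.105 -0.104 px [204. 136.]
knife 2657 mid [ 0.5277 -0.234 ] handlemid [ 0.5273 -0.1848] len 0.2149 yaw -0.069 -0.09 px [275. 124.]
teaspoon 1652 mid [ 0.5404 -0.1606] handlemid [ 0.5404 -0.1305] len 0.141 yaw 0.023 0.023 px [336. 142.]
fork 2240 mid [ 0.5294 -0.0791] handlemid [ 0.5291 -0.0323] len 0.2008 yaw -0.082 -0.079 px [405. 124.]
fork 481 mid [ 0.5276 -0.0783] handlemid [ 0.5272 -0.0341] len 0.1963 yaw -0.079 -0.09 px [332. 233.]
teaspoon 359 mid [ 0.5413 -0.1603] handlemid [ 0.5413 -0.1308] len 0.1402 yaw 0.02 0.011 px [363. 228.]
knife 554 mid [ 0.5277 -0.2335] handlemid [ 0.5273 -0.1851] len 0.2145 y
[... 529 characters left out ...]
. 233.]
board spoon [ 0.4278 -0.3083  0.0078] 0.0005
board spoon [ 0.6282 -0.3267  0.0137] 0.0015
board knife [ 0.4207 -0.2265  0.0103] 0.0
board knife [ 0.6347 -0.2408  0.0107] 0.0009
board teaspoon [ 0.4706 -0.1619  0.0111] 0.0012
board teaspoon [ 0.6115 -0.159   0.008 ] 0.0002
board fork [ 0.4295 -0.0707  0.0097] 0.0004
board fork [ 0.6267 -0.087   0.0126] 0.0039
tray fork [0.4196 0.1265 0.0099] 0.0006
tray fork [0.6193 0.1039 0.012 ] 0.0005
tray spoon [0.4137 0.1941 0.0077] 0.0008
tray spoon [0.6148 0.1854 0.0162] 0.0017
tray teaspoon [0.4525 0.272  0.0119] 0.0007
tray teaspoon [0.5922 0.2692 0.013 ] 0.0011
tray knife [0.4174 0.3537 0.0073] 0.0002
tray knife [0.634  0.3514 0.0053] 0.0006
```

Run:
```python
from h import *
T=load("pics/top0.npz");W2=load("pics/w2.npz")
for n,C,roi in(("top",T,(140,170,285,292)),("w2",W2,(150,0,475,250))):
    h=cv2.cvtColor(C["image"],cv2.COLOR_RGB2HSV); m=((h[...,2]<135)&(h[...,2]>12)&(h[...,1]>90)).astype(np.uint8)
    k=np.zeros_like(m);k[roi[1]:roi[3],roi[0]:roi[2]]=1;m*=k
    m=cv2.morphologyEx(m,cv2.MORPH_CLOSE,np.ones((15,15)));cs=max(cv2.findContours(m,0,2)[0],key=cv2.contourArea)
    P=plane(C,cs[:,0],0.040)[:,:2].astype(np.float32)
    print(n,np.round(cv2.minAreaRect(P*1000),3),cv2.boundingRect(cs)) if 0 else print(n,cv2.minAreaRect(P*1000),cv2.boundingRect(cs))
go(.529,-.079,.09,-.081)
```

```text
top ((523.0889282226562, 229.67149353027344), (317.6795959472656, 250.1110382080078), 86.3864517211914) (146, 178, 133, 107)
w2 ((527.965087890625, 230.26390075683594), (314.79150390625, 271.9891052246094), 86.23368072509766) (159, 0, 309, 250)
shift [0.0401 0.1005 0.1704] turn [0.0014 0.0006 0.0858] t 3.3 gap 0.0334 at [ 0.5694 -0.1795  0.2602]
```

{"method": "arm_command", "body": {
  "increments": [
    [0.04, 0.1, 0.17, 0.001, 0, 0.086, 0.36],
    [0.04, 0.1, 0.17, 0.001, 0, 0.086, 0.36],
    [0.04, 0.1, 0.17, 0.001, 0, 0.086, 0.36],
    [0.04, 0.1, 0.17, 0.001, 0, 0.086, 0.36],
    [0.04, 0.1, 0.17, 0.001, 0, 0.086, 0.36],
    [0.04, 0.1, 0.17, 0.001, 0, 0.086, 0.36],
    [0.04, 0.1, 0.17, 0.001, 0, 0.086, 0.36],
    [0.04, 0.1, 0.17, 0.001, 0, 0.086, 0.36]
  ]
}}

```text
time_s: 3.97
ee_pos: [0.531, -0.0834, 0.0916]
orientation: [0.134, 3.135, -0.003]
wrist_force: [0.1, -0.2, 0.6]
finger_gap: 0.0337
finger_force: 0.0
```

```bash
python3 -c "
from h import *
go(.529,-.079,.0155,-.081)"
```

```text
shift [0.0026 0.0043 0.076 ] turn [-0.002   0.0041 -0.0045] t 3.97 gap 0.0337 at [ 0.531  -0.0834  0.0916]
```

{"method": "arm_command", "body": {
  "increments": [
    [0.002, 0.003, 0.035, 0, 0.002, -0.003, 0.36],
    [0.002, 0.003, 0.05, 0, 0.002, -0.003, 0.36],
    [0.002, 0.003, 0.055, 0, 0.002, -0.003, 0.36],
    [0.002, 0.003, 0.055, 0, 0.002, -0.003, 0.36],
    [0.002, 0.003, 0.055, 0, 0.002, -0.003, 0.36],
    [0.002, 0.003, 0.055, 0, 0.002, -0.003, 0.36]
  ]
}}

```text
time_s: 4.47
ee_pos: [0.529, -0.0804, 0.0367]
orientation: [0.131, 3.137, -0.003]
wrist_force: [-0.4, -0.2, 0.3]
finger_gap: 0.0336
finger_force: 0.0
```

```bash
python3 -c "
from h import *
go(.529,-.079,.0155,-.081)
from station import bot
c=bot.read_camera('wrist');cv2.imwrite('pics/w5.png',c['image'][:,:,::-1])"
```

```text
shift [0.0001 0.0014 0.0212] turn [-0.0015  0.0023 -0.0027] t 4.47 gap 0.0336 at [ 0.529  -0.0804  0.0367]
```

View pics/w5.png

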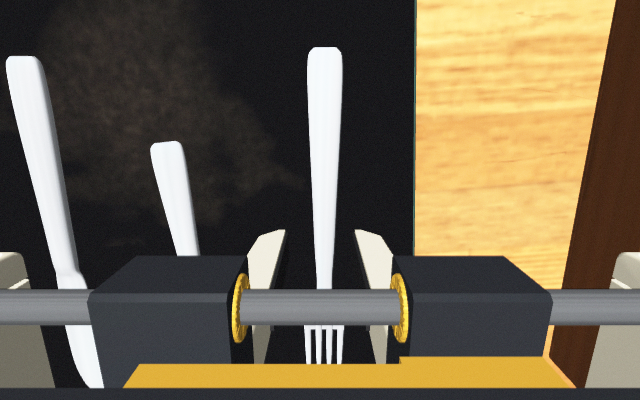

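The fork's handle (px 325) is centred between the fingers (px 285 and 357) and runs straight up the picture. Descending.

{"method": "arm_command", "body": {
  "increments": [
    [0, 0.001, 0.012, 0, 0.002, 0, 0.36],
    [0, 0.001, 0.018, 0, 0.002, 0, 0.36],
    [0, 0.001, 0.021, 0, 0.002, 0, 0.36],
    [0, 0.001, 0.021, 0, 0.002, 0, 0.36],
    [0, 0.001, 0.021, 0, 0.002, 0, 0.36]
  ],
  "force": 25
}}

```text
time_s: 4.93
ee_pos: [0.527, -0.0783, 0.0144]
orientation: [-0.129, -3.134, 0.001]
wrist_force: [-2.2, 0.9, 7.6]
finger_gap: 0.0331
finger_force: 3.6
```

{"method": "arm_command", "body": {
  "increments": [
    [0, 0, 0, 0, 0, 0, 0],
    [0, 0, 0, 0, 0, 0, 0],
    [0, 0, 0, 0, 0, 0, 0],
    [0, 0, 0, 0, 0, 0, 0],
    [0, 0, 0, 0, 0, 0, 0],
    [0, 0, 0, 0, 0, 0, 0]
  ]
}}

```text
time_s: 5.43
ee_pos: [0.5282, -0.078, 0.0144]
orientation: [-0.129, -3.137, 0.001]
wrist_force: [0.1, 0.9, 4.8]
finger_gap: 0.0125
finger_force: 26.0
```

{"method": "arm_command", "body": {
  "increments": [
    [0, 0, -0.01, 0, 0, 0, 0],
    [0, 0, -0.035, 0, 0, 0, 0],
    [0, 0, -0.07, 0, 0, 0, 0],
    [0, 0, -0.095, 0, 0, 0, 0],
    [0, 0, -0.095, 0, 0, 0, 0],
    [0, 0, -0.095, 0, 0, 0, 0]
  ]
}}

```text
time_s: 5.93
ee_pos: [0.5283, -0.0786, 0.1103]
orientation: [-0.13, -3.138, 0.002]
wrist_force: [0.0, 0.5, 0.1]
finger_gap: 0.0127
finger_force: 25.0
```

```bash
python3 -c "
from h import *
go(.519,.1145,.11,-.118)"
```

```text
shift [2.520e-02 1.917e-01 1.000e-04] turn [-0.0012 -0.0009  0.0352] t 5.93 gap 0.0127 at [ 0.5283 -0.0786  0.1103]
```

{"method": "arm_command", "body": {
  "increments": [
    [0.003, 0.025, 0, 0, 0, 0.035, 0],
    [0.008, 0.06, 0, 0, 0, 0.035, 0],
    [0.013, 0.1, 0, 0, 0, 0.035, 0],
    [0.018, 0.14, 0, 0, 0, 0.035, 0],
    [0.022, 0.17, 0, 0, 0, 0.035, 0],
    [0.024, 0.185, 0, 0, 0, 0.035, 0],
    [0.025, 0.192, 0, 0, 0, 0.035, 0],
    [0.025, 0.192, 0, 0, 0, 0.035, 0],
    [0.025, 0.192, 0, 0, 0, 0.035, 0]
  ]
}}

```text
time_s: 6.68
ee_pos: [0.5181, 0.1134, 0.108]
orientation: [-0.186, -3.13, 0.005]
wrist_force: [-0.9, -0.5, -1.0]
finger_gap: 0.0129
finger_force: 25.0
```

```bash
python3 -c "
from h import *
go(.519,.1145,.035,-.118)
from station import bot
c=bot.read_camera('wrist');cv2.imwrite('pics/w6.png',c['image'][:,:,::-1])"
```

```text
shift [-0.0012  0.0015  0.073 ] turn [-0.0033 -0.0054 -0.0008] t 6.68 gap 0.0129 at [0.5181 0.1134 0.108 ]
```

View pics/w6.png

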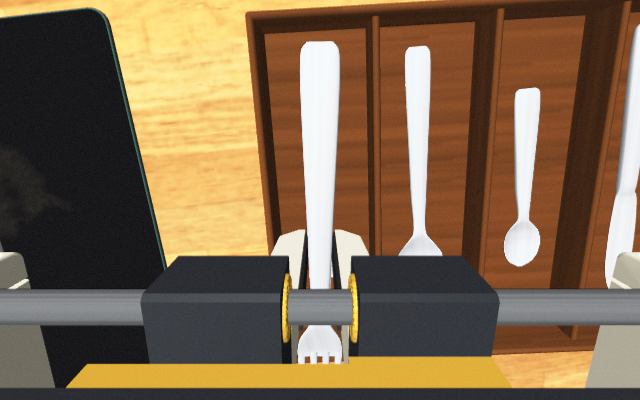

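The fork is held level over its compartment (handle px 320,45 to 320,230) and covers its fellow. Lowering.

{"method": "arm_command", "body": {
  "increments": [
    [-0.001, 0.001, 0.03, 0, -0.003, 0, 0],
    [-0.001, 0.001, 0.055, 0, -0.003, 0, 0],
    [-0.001, 0.001, 0.068, 0, -0.003, 0, 0],
    [-0.001, 0.001, 0.073, 0, -0.003, 0, 0],
    [-0.001, 0.001, 0.076, 0, -0.003, 0, 0],
    [-0.001, 0.001, 0.079, 0, -0.003, 0, 0],
    [-0.001, 0.001, 0.08, 0, -0.003, 0, 0],
    [-0.001, 0.001, 0.08, 0, -0.003, 0, 0]
  ]
}}

```text
time_s: 7.4
ee_pos: [0.5201, 0.1155, 0.0295]
orientation: [0.186, 3.135, -0.001]
wrist_force: [0.1, 1.1, -0.7]
finger_gap: 0.0126
finger_force: 25.0
```

{"method": "arm_command", "body": {
  "increments": [
    [0, 0, 0.002, 0, 0, 0, 0],
    [0, 0, 0.004, 0, 0, 0, 0],
    [0, 0, 0.005, 0, 0, 0, 0],
    [0, 0, 0.005, 0, 0, 0, 0]
  ]
}}

```text
time_s: 7.73
ee_pos: [0.5194, 0.1158, 0.0238]
orientation: [-0.185, -3.135, 0.002]
wrist_force: [-0.3, -0.2, -0.6]
finger_gap: 0.0129
finger_force: 25.0
```

{"method": "arm_command", "body": {
  "increments": [
    [0, 0, 0.001, 0, 0, 0, 0],
    [0, 0, 0.0015, 0, 0, 0, 0],
    [0, 0, 0.0015, 0, 0, 0, 0.15],
    [0, 0, 0.0015, 0, 0, 0, 0.19],
    [0, 0, 0.0015, 0, 0, 0, 0.22],
    [0, 0, 0.0015, 0, 0, 0, 0.22],
    [0, 0, 0.0015, 0, 0, 0, 0.22]
  ]
}}

```text
time_s: 8.32
ee_pos: [0.5194, 0.1157, 0.0223]
orientation: [-0.185, -3.135, 0.002]
wrist_force: [0.7, -0.2, -1.2]
finger_gap: 0.0205
finger_force: 0.0
```

{"method": "arm_command", "body": {
  "increments": [
    [0, 0, -0.006, 0, 0, 0, 0.22],
    [0, 0, -0.02, 0, 0, 0, 0.22],
    [0, 0, -0.05, 0, 0, 0, 0.22],
    [0, 0, -0.085, 0, 0, 0, 0.36],
    [0, 0, -0.12, 0, 0, 0, 0.36],
    [0, 0, -0.14, 0, 0, 0, 0.36],
    [0, 0, -0.14, 0, 0, 0, 0.36]
  ]
}}

```text
time_s: 8.9
ee_pos: [0.5227, 0.1165, 0.1676]
orientation: [0.185, 3.127, 0.003]
wrist_force: [-0.2, -0.6, 0.2]
finger_gap: 0.0333
finger_force: 0.0
```

```bash
python3 -c "
from h import *
go(.528,-.234,.12,-.08)
from station import bot
c=bot.read_camera('wrist');cv2.imwrite('pics/w7.png',c['image'][:,:,::-1])"
```

```text
shift [-0.0461 -0.3476  0.0471] turn [ 0.0025  0.0094 -0.038 ] t 8.9 gap 0.0333 at [0.5227 0.1165 0.1676]
```

View pics/w7.png

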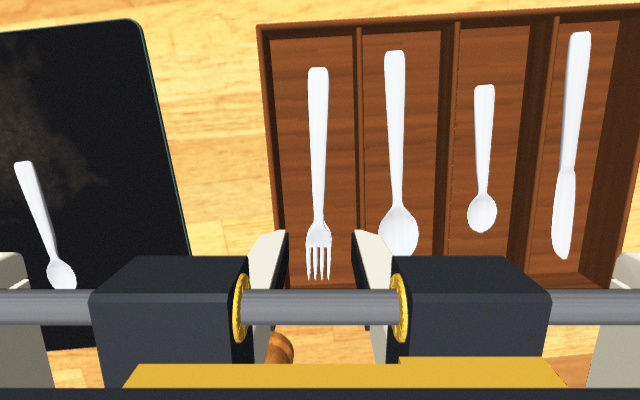

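Fork lies neatly stacked on its fellow (px 318, 68–280), well inside the compartment. On to the knife.

{"method": "arm_command", "body": {
  "increments": [
    [-0.045, -0.345, 0.02, 0.002, 0.005, -0.035, 0.36],
    [-0.045, -0.345, 0.02, 0.002, 0.005, -0.035, 0.36],
    [-0.045, -0.345, 0.02, 0.002, 0.005, -0.035, 0.36],
    [-0.045, -0.345, 0.02, 0.002, 0.005, -0.035, 0.36],
    [-0.045, -0.345, 0.02, 0.002, 0.005, -0.035, 0.36],
    [-0.045, -0.345, 0.02, 0.002, 0.005, -0.035, 0.36],
    [-0.045, -0.345, 0.045, 0.002, 0.005, -0.035, 0.36],
    [-0.045, -0.345, 0.09, 0.002, 0.005, -0.035, 0.36],
    [-0.045, -0.345, 0.09, 0.002, 0.005, -0.035, 0.36],
    [-0.045, -0.345, 0.09, 0.002, 0.005, -0.035, 0.36]
  ]
}}

```text
time_s: 9.78
ee_pos: [0.5174, -0.2384, 0.0662]
orientation: [-0.144, -3.12, 0.006]
wrist_force: [-0.9, -0.3, -0.3]
finger_gap: 0.0337
finger_force: 0.0
```

Run:
```python
from h import *
from station import bot
W3=load("pics/w3.npz")
for n,b in zip(["spoon","knife","teaspoon","fork"],blobs(W3["image"],(165,5,455,232),100,60,200)):
    P=plane(W3,b,0.010)[:,:2];a,e,m=ends(P)
    if a[0]>e[0]:a,e=e,a
    x=(a[0]+e[0])/2; H=P[(P[:,0]>x-.03)&(P[:,0]<x+.006)]; k=np.polyfit(H[:,0],H[:,1],1)
    print(n,"grip y at x",x.round(4),np.polyval(k,x).round(4))
go(.528,-.234,.0155,-.085)
```

```text
spoon grip y at x 0.5286 -0.3181
knife grip y at x 0.5277 -0.2351
teaspoon grip y at x 0.5404 -0.1607
fork grip y at x 0.5294 -0.0789
shift [-0.011   0.0056  0.0505] turn [-0.0048 -0.0179 -0.0073] t 9.78 gap 0.0337 at [ 0.5174 -0.2384  0.0662]
```

{"method": "arm_command", "body": {
  "increments": [
    [0, 0, 0, 0, 0, 0, 0.36],
    [0, 0, 0, 0, 0, 0, 0.36],
    [0, 0, 0, 0, 0, 0, 0.36]
  ]
}}

```text
time_s: 10.03
ee_pos: [0.5245, -0.2299, 0.0733]
orientation: [-0.125, -3.134, 0.002]
wrist_force: [0.0, 0.5, 0.9]
finger_gap: 0.0335
finger_force: 0.0
```

```bash
python3 -c "
from h import *
go(.528,-.235,.0155,-.085)"
```

```text
shift [-0.0042 -0.0047  0.0578] turn [-0.0017 -0.0048  0.0051] t 10.03 gap 0.0335 at [ 0.5245 -0.2299  0.0733]
```

{"method": "arm_command", "body": {
  "increments": [
    [-0.004, -0.005, 0.02, 0, -0.004, 0.005, 0.36],
    [-0.004, -0.005, 0.03, 0, -0.004, 0.005, 0.36],
    [-0.004, -0.005, 0.035, 0, -0.004, 0.005, 0.36],
    [-0.004, -0.005, 0.035, 0, -0.004, 0.005, 0.36],
    [-0.004, -0.005, 0.035, 0, -0.004, 0.005, 0.36],
    [-0.004, -0.005, 0.035, 0, -0.004, 0.005, 0.36]
  ]
}}

```text
time_s: 10.53
ee_pos: [0.5275, -0.2371, 0.0385]
orientation: [-0.137, -3.138, 0.005]
wrist_force: [0.0, 0.8, -0.1]
finger_gap: 0.0334
finger_force: 0.0
```

```bash
python3 -c "
from h import *
go(.528,-.235,.0155,-.085)
from station import bot
c=bot.read_camera('wrist');cv2.imwrite('pics/w8.png',c['image'][:,:,::-1])"
```

```text
shift [-0.0003  0.0022  0.023 ] turn [-0.0032 -0.0006 -0.002 ] t 10.53 gap 0.0334 at [ 0.5275 -0.2371  0.0385]
```

View pics/w8.png

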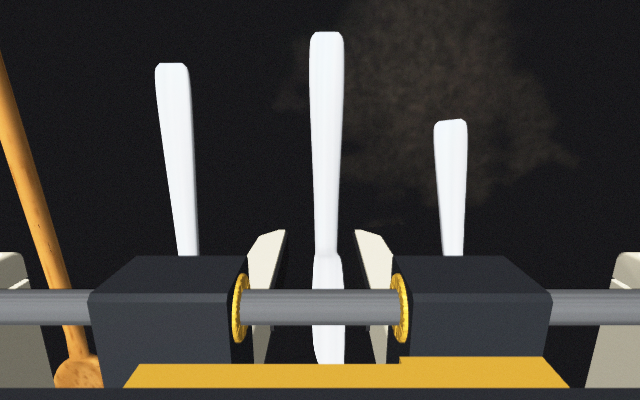

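The knife's handle (px 326) is centred between the fingers, with the blade starting at row 255, just past the pads. I'll shift 2 mm towards the handle and descend.

{"method": "arm_command", "body": {
  "increments": [
    [0.002, 0.001, 0.012, -0.003, 0, 0, 0.36],
    [0.002, 0.001, 0.018, -0.003, 0, 0, 0.36],
    [0.002, 0.001, 0.022, -0.003, 0, 0, 0.36],
    [0.002, 0.001, 0.022, -0.003, 0, 0, 0.36],
    [0.002, 0.001, 0.022, -0.003, 0, 0, 0.36],
    [0.002, 0.001, 0.022, -0.003, 0, 0, 0],
    [0.002, 0.001, 0.022, -0.003, 0, 0, 0],
    [0.002, 0.001, 0.022, -0.003, 0, 0, 0],
    [0.002, 0.001, 0.022, -0.003, 0, 0, 0],
    [0.002, 0.001, 0.022, -0.003, 0, 0, 0]
  ],
  "force": 30
}}

```text
time_s: 11.42
ee_pos: [0.5253, -0.2363, 0.0161]
orientation: [-0.138, -3.137, 0.0]
wrist_force: [-0.2, 1.6, 2.5]
finger_gap: 0.0134
finger_force: 29.9
```

{"method": "arm_command", "body": {
  "increments": [
    [0, 0, 0, 0, 0, 0, 0],
    [0, 0, 0, 0, 0, 0, 0]
  ]
}}

```text
time_s: 11.58
ee_pos: [0.5254, -0.2363, 0.0161]
orientation: [-0.137, -3.137, 0.0]
wrist_force: [-0.4, 0.2, 2.3]
finger_gap: 0.0136
finger_force: 29.9
```

```bash
python3 -c "
from h import *
go(.525,.35,.12,-.03)"
```

```text
shift [ 0.0518  0.584  -0.1039] turn [-0.     -0.0011 -0.0576] t 11.58 gap 0.0136 at [ 0.5254 -0.2363  0.0161]
```

{"method": "arm_command", "body": {
  "increments": [
    [0, 0, -0.015, 0, 0, 0, 0],
    [0.001, 0.005, -0.04, 0, 0, 0, 0],
    [0.003, 0.025, -0.075, 0, 0, 0, 0],
    [0.005, 0.055, -0.1, 0, 0, -0.01, 0],
    [0.009, 0.09, -0.104, 0, 0, -0.02, 0],
    [0.012, 0.13, -0.104, 0, 0, -0.03, 0],
    [0.016, 0.17, -0.104, 0, 0, -0.04, 0],
    [0.02, 0.21, -0.104, 0, 0, -0.057, 0],
    [0.024, 0.25, -0.104, 0, 0, -0.057, 0],
    [0.028, 0.29, -0.104, 0, 0, -0.057, 0]
  ]
}}

```text
time_s: 12.42
ee_pos: [0.5222, 0.0565, 0.1197]
orientation: [-0.049, -3.139, 0.0]
wrist_force: [0.5, 0.2, -0.9]
finger_gap: 0.0135
finger_force: 29.9
```

```bash
python3 -c "
from h import *
go(.523,.35,.12,-.03)"
```

```text
shift [ 0.0084  0.2934 -0.0004] turn [-0.0003 -0.0021 -0.0012] t 12.42 gap 0.0135 at [0.5222 0.0565 0.1197]
```

{"method": "arm_command", "body": {
  "increments": [
    [0.001, 0.035, 0, 0, 0, 0, 0],
    [0.002, 0.075, 0, 0, 0, 0, 0],
    [0.003, 0.115, 0, 0, 0, 0, 0],
    [0.005, 0.155, 0, 0, 0, 0, 0],
    [0.006, 0.195, 0, 0, 0, 0, 0],
    [0.007, 0.235, 0, 0, 0, 0, 0],
    [0.008, 0.27, 0, 0, 0, 0, 0],
    [0.008, 0.288, 0, 0, 0, 0, 0],
    [0.008, 0.293, 0, 0, 0, 0, 0],
    [0.008, 0.293, 0, 0, 0, 0, 0]
  ]
}}

```text
time_s: 13.25
ee_pos: [0.5229, 0.3493, 0.1191]
orientation: [-0.044, -3.139, 0.001]
wrist_force: [0.2, 0.1, -0.5]
finger_gap: 0.0132
finger_force: 29.9
```

{"method": "arm_command", "body": {
  "increments": [
    [0, 0, 0, 0, 0, 0, 0],
    [0, 0, 0, 0, 0, 0, 0]
  ]
}}

```text
time_s: 13.42
ee_pos: [0.5246, 0.3447, 0.1196]
orientation: [-0.054, -3.139, 0.004]
wrist_force: [0.5, -0.3, -0.6]
finger_gap: 0.0135
finger_force: 29.9
```

```bash
python3 -c "
from h import *
go(.523,.35,.033,-.03)"
```

```text
shift [0.0016 0.0055 0.0866] turn [-0.0027 -0.0017 -0.0046] t 13.42 gap 0.0135 at [0.5246 0.3447 0.1196]
```

{"method": "arm_command", "body": {
  "increments": [
    [0.001, 0.004, 0.02, 0, 0, -0.004, 0],
    [0.001, 0.004, 0.04, 0, 0, -0.004, 0],
    [0.001, 0.004, 0.05, 0, 0, -0.004, 0],
    [0.001, 0.004, 0.05, 0, 0, -0.004, 0],
    [0.001, 0.004, 0.05, 0, 0, -0.004, 0],
    [0.001, 0.004, 0.05, 0, 0, -0.004, 0]
  ]
}}

```text
time_s: 13.92
ee_pos: [0.5239, 0.3516, 0.0708]
orientation: [-0.044, -3.141, -0.001]
wrist_force: [0.1, 0.6, -0.7]
finger_gap: 0.0135
finger_force: 29.9
```

```bash
python3 -c "
from h import *
go(.523,.3495,.026,-.03)
from station import bot
c=bot.read_camera('wrist');cv2.imwrite('pics/w9.png',c['image'][:,:,::-1])"
```

```text
shift [ 0.0008 -0.0021  0.0448] turn [ 0.0007 -0.      0.0018] t 13.92 gap 0.0135 at [0.5239 0.3516 0.0708]
```

View pics/w9.png

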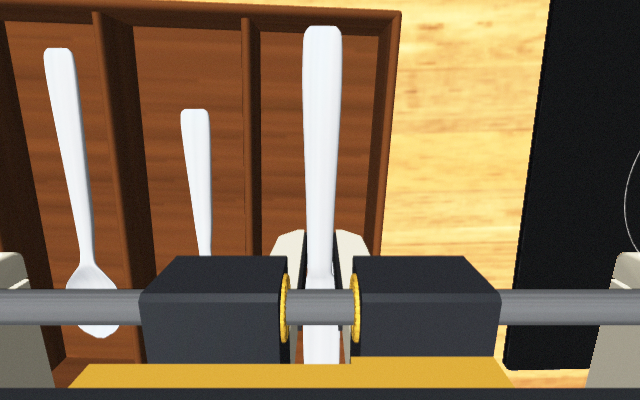

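The knife hangs in the middle of the left compartment. The fingers (px 270–370) sit between its walls (px 255 and 380). Lowering, shifted 3 mm towards the middle.

{"method": "arm_command", "body": {
  "increments": [
    [0.001, -0.003, 0.015, 0, 0, 0, 0],
    [0.001, -0.003, 0.028, 0, 0, 0, 0],
    [0.001, -0.003, 0.036, 0, 0, 0, 0],
    [0.001, -0.003, 0.041, 0, 0, 0, 0],
    [0.001, -0.003, 0.043, 0, 0, 0, 0],
    [0.001, -0.003, 0.044, 0, 0, 0, 0],
    [0.001, -0.003, 0.044, 0, 0, 0, 0]
  ]
}}

```text
time_s: 14.55
ee_pos: [0.5219, 0.3493, 0.0259]
orientation: [-0.042, -3.14, -0.0]
wrist_force: [-0.6, -0.1, -1.0]
finger_gap: 0.0133
finger_force: 29.9
```

{"method": "arm_command", "body": {
  "increments": [
    [0, 0, 0.001, 0, 0, 0, 0],
    [0, 0, 0.0015, 0, 0, 0, 0],
    [0, 0, 0.0015, 0, 0, 0, 0.16],
    [0, 0, 0.0015, 0, 0, 0, 0.19],
    [0, 0, 0.0015, 0, 0, 0, 0.22],
    [0, 0, 0.0015, 0, 0, 0, 0.22],
    [0, 0, 0.0015, 0, 0, 0, 0.22]
  ]
}}

```text
time_s: 15.13
ee_pos: [0.5217, 0.3492, 0.0244]
orientation: [-0.042, -3.14, -0.0]
wrist_force: [0.7, 0.5, -0.1]
finger_gap: 0.0204
finger_force: 0.0
```

{"method": "arm_command", "body": {
  "increments": [
    [0, 0, -0.006, 0, 0, 0, 0.22],
    [0, 0, -0.02, 0, 0, 0, 0.22],
    [0, 0, -0.05, 0, 0, 0, 0.22],
    [0, 0, -0.085, 0, 0, 0, 0.36],
    [0, 0, -0.12, 0, 0, 0, 0.36],
    [0, 0, -0.14, 0, 0, 0, 0.36],
    [0, 0, -0.14, 0, 0, 0, 0.36]
  ]
}}

```text
time_s: 15.72
ee_pos: [0.525, 0.3509, 0.1707]
orientation: [0.042, 3.133, 0.011]
wrist_force: [0.8, -0.2, 0.2]
finger_gap: 0.0336
finger_force: 0.0
```

```bash
python3 -c "
from h import *
go(.5285,-.318,.12,-.105)
from station import bot
c=bot.read_camera('wrist');cv2.imwrite('pics/w10.png',c['image'][:,:,::-1])"
```

```text
shift [-0.0212 -0.6689  0.0462] turn [0.0073 0.0076 0.078 ] t 15.72 gap 0.0336 at [0.525  0.3509 0.1707]
```

View pics/w10.png

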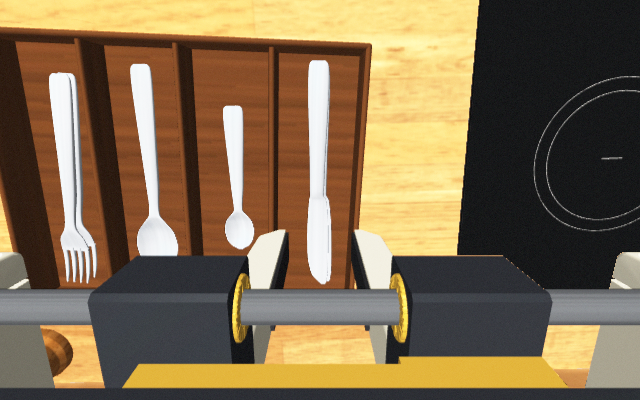

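Knife rests on its fellow (px 318, 60–283), clear of the walls. Next is the tablespoon.

{"method": "arm_command", "body": {
  "increments": [
    [-0.01, -0.4, 0.02, 0.005, 0.005, 0.04, 0.36],
    [-0.01, -0.4, 0.02, 0.005, 0.005, 0.04, 0.36],
    [-0.01, -0.4, 0.02, 0.005, 0.005, 0.04, 0.36],
    [-0.01, -0.4, 0.02, 0.005, 0.005, 0.04, 0.36],
    [-0.01, -0.4, 0.02, 0.005, 0.005, 0.04, 0.36],
    [-0.01, -0.4, 0.02, 0.005, 0.005, 0.04, 0.36],
    [-0.01, -0.4, 0.02, 0.005, 0.005, 0.04, 0.36],
    [-0.01, -0.4, 0.02, 0.005, 0.005, 0.04, 0.36],
    [-0.01, -0.4, 0.02, 0.005, 0.005, 0.04, 0.36],
    [-0.01, -0.4, 0.02, 0.005, 0.005, 0.04, 0.36]
  ]
}}

```text
time_s: 16.6
ee_pos: [0.5192, -0.0566, 0.1429]
orientation: [-0.113, -3.129, 0.012]
wrist_force: [0.7, 1.1, -0.3]
finger_gap: 0.0334
finger_force: 0.0
```

```bash
python3 -c "
from h import *
go(.5285,-.318,.1,-.105)"
```

```text
shift [-0.0286 -0.2597  0.0447] turn [-0.0082 -0.0098  0.0327] t 16.6 gap 0.0334 at [ 0.5192 -0.0566  0.1429]
```

{"method": "arm_command", "body": {
  "increments": [
    [-0.004, -0.035, 0, 0, 0, 0.01, 0.36],
    [-0.008, -0.075, 0.005, 0, 0, 0.02, 0.36],
    [-0.014, -0.115, 0.01, 0, 0, 0.03, 0.36],
    [-0.018, -0.155, 0.02, 0, 0, 0.03, 0.36],
    [-0.022, -0.195, 0.03, 0, 0, 0.03, 0.36],
    [-0.024, -0.23, 0.04, 0, 0, 0.03, 0.36],
    [-0.024, -0.255, 0.045, 0, 0, 0.03, 0.36],
    [-0.024, -0.26, 0.045, 0, 0, 0.03, 0.36],
    [-0.024, -0.26, 0.045, 0, 0, 0.03, 0.36],
    [-0.024, -0.26, 0.045, 0, 0, 0.03, 0.36]
  ]
}}

```text
time_s: 17.43
ee_pos: [0.5273, -0.3103, 0.0996]
orientation: [-0.15, -3.13, 0.004]
wrist_force: [-0.0, 0.4, 0.3]
finger_gap: 0.0337
finger_force: 0.0
```

```bash
python3 -c "
from h import *
go(.5285,-.318,.04,-.105)"
```

```text
shift [-0.0025 -0.0074  0.0596] turn [-0.0028 -0.0081  0.0091] t 17.43 gap 0.0337 at [ 0.5273 -0.3103  0.0996]
```

{"method": "arm_command", "body": {
  "increments": [
    [-0.002, -0.007, 0.03, -0.002, -0.006, 0.008, 0.36],
    [-0.002, -0.007, 0.05, -0.002, -0.006, 0.008, 0.36],
    [-0.002, -0.007, 0.06, -0.002, -0.006, 0.008, 0.36],
    [-0.002, -0.007, 0.06, -0.002, -0.006, 0.008, 0.36],
    [-0.002, -0.007, 0.06, -0.002, -0.006, 0.008, 0.36],
    [-0.002, -0.007, 0.06, -0.002, -0.006, 0.008, 0.36]
  ]
}}

```text
time_s: 17.93
ee_pos: [0.5297, -0.3189, 0.0418]
orientation: [0.162, 3.136, -0.006]
wrist_force: [-0.5, -0.6, 0.1]
finger_gap: 0.0334
finger_force: 0.0
```

```bash
python3 -c "
from h import *
go(.5285,-.318,.016,-.105)
from station import bot
c=bot.read_camera('wrist');cv2.imwrite('pics/w11.png',c['image'][:,:,::-1])"
```

```text
shift [0.0014 0.0009 0.0258] turn [-0.0037  0.0018  0.002 ] t 17.93 gap 0.0334 at [ 0.5297 -0.3189  0.0418]
```

View pics/w11.png

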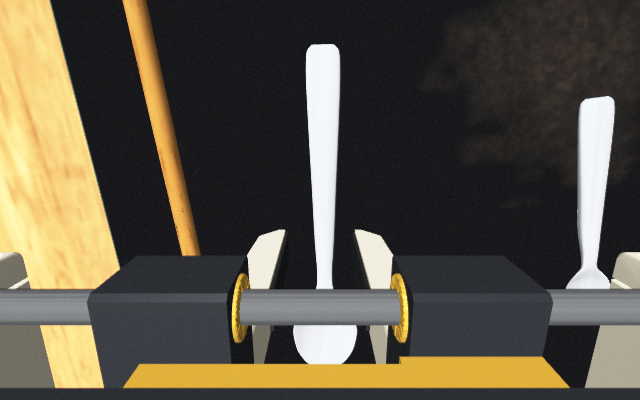

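The tablespoon handle (px 323) is centred between the fingers, and the wooden spoon (px 180) stays clear. Grip.

{"method": "arm_command", "body": {
  "increments": [
    [0.001, 0.001, 0.014, -0.003, 0, 0, 0.36],
    [0.001, 0.001, 0.021, -0.003, 0, 0, 0.36],
    [0.001, 0.001, 0.025, -0.003, 0, 0, 0.36],
    [0.001, 0.001, 0.0255, -0.003, 0, 0, 0.36],
    [0.001, 0.001, 0.0255, -0.003, 0, 0, 0.36],
    [0.001, 0.001, 0.0255, -0.003, 0, 0, 0],
    [0.001, 0.001, 0.0255, -0.003, 0, 0, 0],
    [0.001, 0.001, 0.0255, -0.003, 0, 0, 0],
    [0.001, 0.001, 0.0255, -0.003, 0, 0, 0],
    [0.001, 0.001, 0.0255, -0.003, 0, 0, 0]
  ]
}}

```text
time_s: 18.82
ee_pos: [0.5277, -0.3186, 0.0153]
orientation: [0.164, 3.137, -0.0]
wrist_force: [0.3, 0.7, 1.4]
finger_gap: 0.0126
finger_force: 30.0
```

{"method": "arm_command", "body": {
  "increments": [
    [0, 0, 0, 0, 0, 0, 0],
    [0, 0, 0, 0, 0, 0, 0]
  ]
}}

```text
time_s: 18.98
ee_pos: [0.5277, -0.3186, 0.0153]
orientation: [0.164, 3.137, -0.0]
wrist_force: [0.7, 0.5, 3.2]
finger_gap: 0.0124
finger_force: 30.0
```

```bash
python3 -c "
from h import *
go(.515,.189,.12,-.052)"
```

```text
shift [ 0.0656  0.5034 -0.1048] turn [-0.0003  0.0001 -0.0526] t 18.98 gap 0.0124 at [ 0.5277 -0.3186  0.0153]
```

{"method": "arm_command", "body": {
  "increments": [
    [0, 0, -0.015, 0, 0, 0, 0],
    [0, 0.005, -0.04, 0, 0, 0, 0],
    [0.003, 0.025, -0.075, 0, 0, 0, 0],
    [0.007, 0.055, -0.1, 0, 0, -0.01, 0],
    [0.012, 0.09, -0.105, 0, 0, -0.02, 0],
    [0.017, 0.13, -0.105, 0, 0, -0.03, 0],
    [0.022, 0.17, -0.105, 0, 0, -0.04, 0],
    [0.027, 0.21, -0.105, 0, 0, -0.053, 0],
    [0.033, 0.25, -0.105, 0, 0, -0.053, 0],
    [0.038, 0.29, -0.105, 0, 0, -0.053, 0]
  ]
}}

```text
time_s: 19.82
ee_pos: [0.5194, -0.0247, 0.1198]
orientation: [-0.082, -3.14, 0.001]
wrist_force: [0.1, 0.0, -0.6]
finger_gap: 0.0123
finger_force: 30.0
```

```bash
python3 -c "
from h import *
go(.514,.189,.12,-.052)"
```

```text
shift [ 0.0165  0.2131 -0.0003] turn [-0.0005 -0.0007 -0.0004] t 19.82 gap 0.0123 at [ 0.5194 -0.0247  0.1198]
```

{"method": "arm_command", "body": {
  "increments": [
    [0.003, 0.035, 0, 0, 0, 0, 0],
    [0.006, 0.07, 0, 0, 0, 0, 0],
    [0.009, 0.11, 0, 0, 0, 0, 0],
    [0.012, 0.15, 0, 0, 0, 0, 0],
    [0.014, 0.18, 0, 0, 0, 0, 0],
    [0.016, 0.2, 0, 0, 0, 0, 0],
    [0.016, 0.213, 0, 0, 0, 0, 0],
    [0.016, 0.213, 0.03, 0, 0, 0, 0],
    [0.016, 0.213, 0.05, 0, 0, 0, 0],
    [0.016, 0.213, 0.05, 0, 0, 0, 0]
  ]
}}

```text
time_s: 20.65
ee_pos: [0.5124, 0.1854, 0.0663]
orientation: [-0.082, -3.133, 0.007]
wrist_force: [-0.6, 0.5, 0.1]
finger_gap: 0.0125
finger_force: 30.0
```

{"method": "arm_command", "body": {
  "increments": [
    [0, 0, 0, 0, 0, 0, 0],
    [0, 0, 0, 0, 0, 0, 0]
  ]
}}

```text
time_s: 20.82
ee_pos: [0.516, 0.1864, 0.0706]
orientation: [0.084, 3.139, -0.001]
wrist_force: [0.1, 0.1, -1.0]
finger_gap: 0.0126
finger_force: 30.0
```

```bash
python3 -c "
from h import *
go(.514,.1895,.025,-.052)
from station import bot
c=bot.read_camera('wrist');cv2.imwrite('pics/w12.png',c['image'][:,:,::-1])"
```

```text
shift [0.0022 0.003  0.0456] turn [-0.0005  0.001  -0.0014] t 20.82 gap 0.0126 at [0.516  0.1864 0.0706]
```

View pics/w12.png

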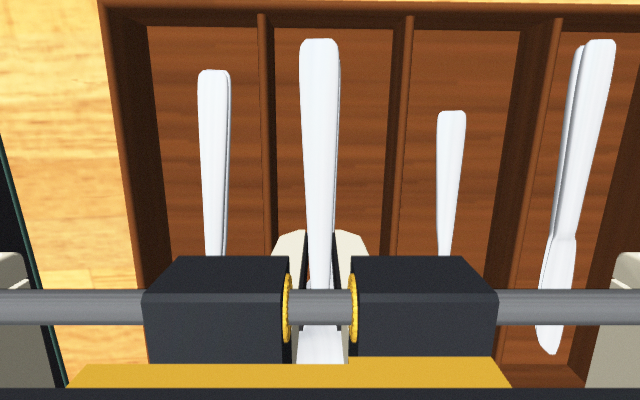

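The spoon is over its compartment, but the fingers (centre px 319) are slightly towards the fork's wall (walls px 267 and 393). I'll shift about 4.5 mm to centre and lower.

{"method": "arm_command", "body": {
  "increments": [
    [0.002, 0.0045, 0.008, 0, 0, 0, 0],
    [0.002, 0.0045, 0.018, 0, 0, 0, 0],
    [0.002, 0.0045, 0.028, 0, 0, 0, 0],
    [0.002, 0.0045, 0.036, 0, 0, 0, 0],
    [0.002, 0.0045, 0.041, 0, 0, 0, 0],
    [0.002, 0.0045, 0.044, 0, 0, 0, 0],
    [0.002, 0.0045, 0.0455, 0, 0, 0, 0],
    [0.002, 0.0045, 0.0455, 0, 0, 0, 0]
  ]
}}

```text
time_s: 21.53
ee_pos: [0.5131, 0.1917, 0.0242]
orientation: [-0.081, -3.139, 0.001]
wrist_force: [0.1, 0.2, -0.9]
finger_gap: 0.0122
finger_force: 30.0
```

{"method": "arm_command", "body": {
  "increments": [
    [0, 0, 0.001, 0, 0, 0, 0],
    [0, 0, 0.001, 0, 0, 0, 0],
    [0, 0, 0.001, 0, 0, 0, 0.15],
    [0, 0, 0.001, 0, 0, 0, 0.19],
    [0, 0, 0.001, 0, 0, 0, 0.22],
    [0, 0, 0.001, 0, 0, 0, 0.22],
    [0, 0, 0.001, 0, 0, 0, 0.22]
  ]
}}

```text
time_s: 22.12
ee_pos: [0.5134, 0.1919, 0.0234]
orientation: [-0.081, -3.14, 0.0]
wrist_force: [-0.8, -0.4, 0.7]
finger_gap: 0.0206
finger_force: 0.0
```

{"method": "arm_command", "body": {
  "increments": [
    [0, 0, -0.006, 0, 0, 0, 0.22],
    [0, 0, -0.02, 0, 0, 0, 0.22],
    [0, 0, -0.05, 0, 0, 0, 0.22],
    [0, 0, -0.085, 0, 0, 0, 0.36],
    [0, 0, -0.12, 0, 0, 0, 0.36],
    [0, 0, -0.14, 0, 0, 0, 0.36],
    [0, 0, -0.14, 0, 0, 0, 0.36]
  ]
}}

```text
time_s: 22.7
ee_pos: [0.5164, 0.1929, 0.1687]
orientation: [0.081, 3.131, 0.006]
wrist_force: [1.0, 0.1, 0.3]
finger_gap: 0.0334
finger_force: 0.0
```

```bash
python3 -c "
from h import *
go(.5404,-.1607,.1,.022)
from station import bot
c=bot.read_camera('wrist');cv2.imwrite('pics/w13.png',c['image'][:,:,::-1])"
```

```text
shift [-0.0417 -0.3521  0.0676] turn [ 0.0039  0.0096 -0.0739] t 22.7 gap 0.0334 at [0.5164 0.1929 0.1687]
```

View pics/w13.png

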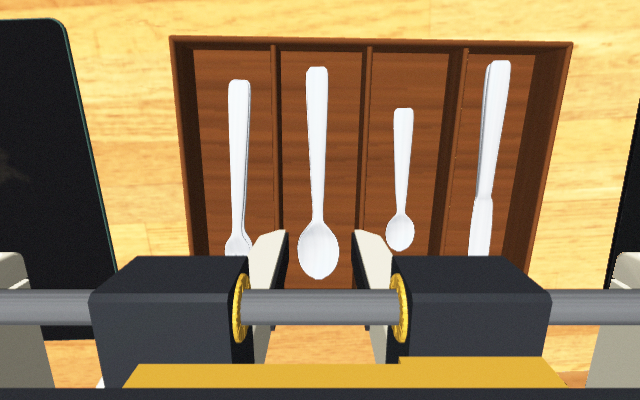

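The tablespoon is nested on its fellow (px 317, 67–280). Last is the teaspoon, checked numerically to save the final picture.

{"method": "arm_command", "body": {
  "increments": [
    [-0.004, -0.035, 0.005, 0.003, 0.004, -0.01, 0.36],
    [-0.008, -0.075, 0.01, 0.003, 0.004, -0.02, 0.36],
    [-0.013, -0.115, 0.015, 0.003, 0.004, -0.03, 0.36],
    [-0.018, -0.155, 0.02, 0.003, 0.004, -0.04, 0.36],
    [-0.023, -0.195, 0.025, 0.003, 0.004, -0.05, 0.36],
    [-0.028, -0.235, 0.03, 0.003, 0.004, -0.06, 0.36],
    [-0.033, -0.275, 0.035, 0.003, 0.004, -0.074, 0.36],
    [-0.037, -0.31, 0.045, 0.003, 0.004, -0.074, 0.36],
    [-0.04, -0.34, 0.06, 0.003, 0.004, -0.074, 0.36],
    [-0.04, -0.35, 0.068, 0.003, 0.004, -0.074, 0.36]
  ]
}}

```text
time_s: 23.58
ee_pos: [0.5328, -0.1663, 0.093]
orientation: [0.022, -3.133, 0.01]
wrist_force: [-0.6, -0.2, 0.6]
finger_gap: 0.0334
finger_force: 0.0
```

{"method": "arm_command", "body": {
  "increments": [
    [0, 0, 0, 0, 0, 0, 0.36],
    [0, 0, 0, 0, 0, 0, 0.36],
    [0, 0, 0, 0, 0, 0, 0.36]
  ]
}}

```text
time_s: 23.83
ee_pos: [0.5354, -0.1567, 0.0953]
orientation: [0.04, -3.136, 0.001]
wrist_force: [0.6, 1.0, -0.1]
finger_gap: 0.0337
finger_force: 0.0
```

Run:
```python
from h import *
from station import bot
c=bot.read_camera('wrist')
for b in blobs(c["image"],(150,0,560,250),110,60,300):
    P=plane(c,b,0.010)[:,:2];a,e,m=ends(P);print(len(b),b.mean(0).round(),a.round(4),e.round(4))
go(.5404,-.1607,.04,.022)
```

```text
504 [269. 241.] [ 0.5593 -0.1829] [ 0.5731 -0.2112]
2631 [316. 173.] [ 0.4701 -0.1622] [ 0.5718 -0.1599]
502 [370. 241.] [ 0.5581 -0.1316] [ 0.5702 -0.1027]
shift [-0.0048 -0.0042  0.0557] turn [-0.0012 -0.004   0.0044] t 23.88 gap 0.0333 at [ 0.5357 -0.1566  0.0957]
```

{"method": "arm_command", "body": {
  "increments": [
    [-0.005, -0.004, 0.025, 0, -0.004, 0.004, 0.36],
    [-0.005, -0.004, 0.045, 0, -0.004, 0.004, 0.36],
    [-0.005, -0.004, 0.055, 0, -0.004, 0.004, 0.36],
    [-0.005, -0.004, 0.055, 0, -0.004, 0.004, 0.36],
    [-0.005, -0.004, 0.055, 0, -0.004, 0.004, 0.36],
    [-0.005, -0.004, 0.055, 0, -0.004, 0.004, 0.36]
  ]
}}

```text
time_s: 24.38
ee_pos: [0.5409, -0.1632, 0.0416]
orientation: [-0.031, 3.14, -0.005]
wrist_force: [-0.1, 0.0, -0.7]
finger_gap: 0.0333
finger_force: 0.0
```

```bash
python3 -c "
from h import *
go(.5404,-.1607,.016,.022)"
```

```text
shift [0.0005 0.0026 0.0255] turn [-0.0034  0.0014 -0.0026] t 24.38 gap 0.0333 at [ 0.5409 -0.1632  0.0416]
```

{"method": "arm_command", "body": {
  "increments": [
    [0, 0.002, 0.014, -0.003, 0, -0.002, 0.36],
    [0, 0.002, 0.021, -0.003, 0, -0.002, 0.36],
    [0, 0.002, 0.025, -0.003, 0, -0.002, 0.36],
    [0, 0.002, 0.025, -0.003, 0, -0.002, 0.36],
    [0, 0.002, 0.025, -0.003, 0, -0.002, 0.36],
    [0, 0.002, 0.025, -0.003, 0, -0.002, 0],
    [0, 0.002, 0.025, -0.003, 0, -0.002, 0],
    [0, 0.002, 0.025, -0.003, 0, -0.002, 0],
    [0, 0.002, 0.025, -0.003, 0, -0.002, 0],
    [0, 0.002, 0.025, -0.003, 0, -0.002, 0]
  ]
}}

```text
time_s: 25.22
ee_pos: [0.5401, -0.1618, 0.0157]
orientation: [0.032, -3.141, 0.0]
wrist_force: [-0.8, 0.7, 1.4]
finger_gap: 0.0124
finger_force: 30.0
```

{"method": "arm_command", "body": {
  "increments": [
    [0, 0, 0, 0, 0, 0, 0],
    [0, 0, 0, 0, 0, 0, 0]
  ]
}}

```text
time_s: 25.38
ee_pos: [0.5401, -0.1618, 0.0157]
orientation: [0.032, -3.141, 0.0]
wrist_force: [0.0, 0.3, 2.9]
finger_gap: 0.0127
finger_force: 30.0
```

```bash
python3 -c "
from h import *
go(.5215,.27,.12,-.024)"
```

```text
shift [ 0.0098  0.4321 -0.1044] turn [-0.0002 -0.0001  0.0444] t 25.38 gap 0.0127 at [ 0.5401 -0.1618  0.0157]
```

{"method": "arm_command", "body": {
  "increments": [
    [0, 0, -0.015, 0, 0, 0, 0],
    [0, 0.005, -0.04, 0, 0, 0, 0],
    [0.001, 0.025, -0.075, 0, 0, 0, 0],
    [0.001, 0.055, -0.1, 0, 0, 0.01, 0],
    [0.002, 0.09, -0.104, 0, 0, 0.02, 0],
    [0.003, 0.13, -0.104, 0, 0, 0.03, 0],
    [0.004, 0.17, -0.104, 0, 0, 0.04, 0],
    [0.005, 0.21, -0.104, 0, 0, 0.044, 0],
    [0.006, 0.25, -0.104, 0, 0, 0.044, 0],
    [0.007, 0.29, -0.104, 0, 0, 0.044, 0]
  ]
}}

```text
time_s: 26.22
ee_pos: [0.5265, 0.1297, 0.1193]
orientation: [-0.038, -3.141, 0.001]
wrist_force: [0.5, -0.4, -0.6]
finger_gap: 0.0127
finger_force: 30.0
```

```bash
python3 -c "
from h import *
go(.522,.27,.07,-.024)"
```

```text
shift [0.0078 0.1402 0.0492] turn [-0.0004 -0.0008  0.0001] t 26.22 gap 0.0127 at [0.5265 0.1297 0.1193]
```

{"method": "arm_command", "body": {
  "increments": [
    [0.002, 0.03, 0, 0, 0, 0, 0],
    [0.004, 0.06, 0, 0, 0, 0, 0],
    [0.005, 0.09, 0, 0, 0, 0, 0],
    [0.007, 0.12, 0, 0, 0, 0, 0],
    [0.008, 0.135, 0.01, 0, 0, 0, 0],
    [0.008, 0.14, 0.03, 0, 0, 0, 0],
    [0.008, 0.14, 0.045, 0, 0, 0, 0],
    [0.008, 0.14, 0.05, 0, 0, 0, 0],
    [0.008, 0.14, 0.05, 0, 0, 0, 0],
    [0.008, 0.14, 0.05, 0, 0, 0, 0]
  ]
}}

```text
time_s: 27.05
ee_pos: [0.5227, 0.2668, 0.0691]
orientation: [-0.04, -3.14, 0.002]
wrist_force: [0.5, -0.1, 0.7]
finger_gap: 0.0121
finger_force: 30.0
```

```bash
python3 -c "
from h import *
go(.522,.27,.0245,-.024)"
```

```text
shift [0.0007 0.0032 0.0446] turn [-0.0013 -0.0009 -0.0013] t 27.05 gap 0.0121 at [0.5227 0.2668 0.0691]
```

{"method": "arm_command", "body": {
  "increments": [
    [0.001, 0.003, 0.008, 0, 0, 0, 0],
    [0.001, 0.003, 0.018, 0, 0, 0, 0],
    [0.001, 0.003, 0.028, 0, 0, 0, 0],
    [0.001, 0.003, 0.036, 0, 0, 0, 0],
    [0.001, 0.003, 0.041, 0, 0, 0, 0],
    [0.001, 0.003, 0.044, 0, 0, 0, 0],
    [0.001, 0.003, 0.0445, 0, 0, 0, 0],
    [0.001, 0.003, 0.0445, 0, 0, 0, 0]
  ]
}}

```text
time_s: 27.72
ee_pos: [0.5215, 0.2711, 0.0247]
orientation: [-0.037, -3.141, 0.0]
wrist_force: [-0.9, 0.9, -0.8]
finger_gap: 0.0128
finger_force: 30.0
```

{"method": "arm_command", "body": {
  "increments": [
    [0, 0, 0.001, 0, 0, 0, 0],
    [0, 0, 0.001, 0, 0, 0, 0],
    [0, 0, 0.001, 0, 0, 0, 0.15],
    [0, 0, 0.001, 0, 0, 0, 0.19],
    [0, 0, 0.001, 0, 0, 0, 0.22],
    [0, 0, 0.001, 0, 0, 0, 0.22],
    [0, 0, 0.001, 0, 0, 0, 0.22]
  ]
}}

```text
time_s: 28.3
ee_pos: [0.5215, 0.2712, 0.024]
orientation: [-0.037, -3.141, 0.0]
wrist_force: [0.3, 0.0, -0.0]
finger_gap: 0.0201
finger_force: 0.0
```

{"method": "arm_command", "body": {
  "increments": [
    [0, 0, -0.006, 0, 0, 0, 0.22],
    [0, 0, -0.02, 0, 0, 0, 0.22],
    [0, 0, -0.05, 0, 0, 0, 0.22],
    [0, 0, -0.085, 0, 0, 0, 0.36],
    [0, 0, -0.12, 0, 0, 0, 0.36],
    [0, 0, -0.16, 0, 0, 0, 0.36],
    [-0.04, -0.01, -0.19, 0, 0, 0, 0.36],
    [-0.08, -0.03, -0.22, 0, 0, 0, 0.36],
    [-0.09, -0.03, -0.24, 0, 0, 0, 0.36],
    [-0.09, -0.03, -0.24, 0, 0, 0, 0.36]
  ]
}}

```text
time_s: 29.13
ee_pos: [0.6189, 0.2347, 0.2712]
orientation: [0.049, 3.125, 0.001]
wrist_force: [1.4, -1.0, 0.8]
finger_gap: 0.0333
finger_force: 0.0
```

```bash
python3 -c "
from h import *
from station import bot
c=bot.read_camera('wrist');t=bot.read_camera('top');a=t['image'][160:320,300:500]
cv2.imwrite('pics/w14.png',np.vstack([c['image'][:270],cv2.resize(a,(375,300))[:, :].copy() if 0 else np.pad(cv2.resize(a,(375,300)),((0,0),(0,265),(0,0)))])[:,:,::-1])
print(bot.get_obs()['time_s'],bot.get_obs()['ee_pos'])"
```

```text
29.2333 [0.61199828 0.23811278 0.26527867]
```

View pics/w14.png

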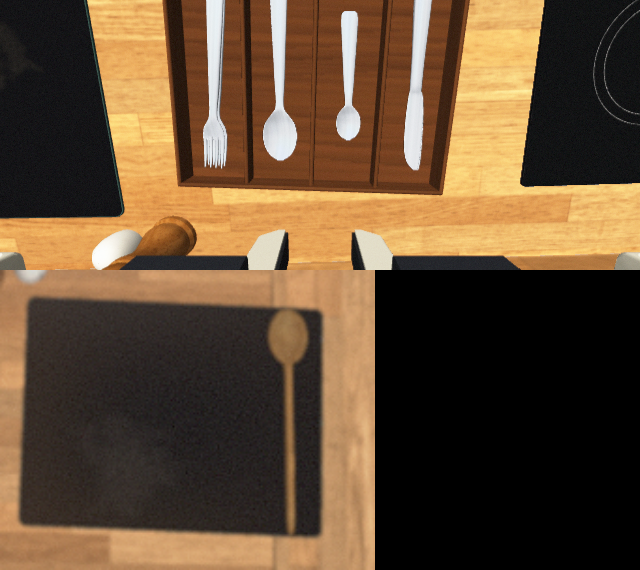

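All four pieces lie on their fellows inside their compartments, heads at the head end (fork px 215, tablespoon 280, teaspoon 348, knife 415). Only the wooden spoon remains on the board, where it lay.

{"method": "arm_command", "body": {
  "increments": [
    [0, 0, 0, 0, 0, 0, 0.36],
    [0, 0, 0, 0, 0, 0, 0.36],
    [0, 0, 0, 0, 0, 0, 0.36],
    [0, 0, 0, 0, 0, 0, 0.36]
  ]
}}

```text
time_s: 29.57
ee_pos: [0.6096, 0.2397, 0.2628]
orientation: [-0.035, -3.138, 0.001]
wrist_force: [-0.1, -0.1, -0.5]
finger_gap: 0.0332
finger_force: 0.0
```

```bash
python3 -c "
from station import bot
print(bot.close_job())"
```

```text
the job is handed in; nothing more can be done
None
```

The fork, knife, tablespoon and teaspoon now each lie on their fellow in the right compartment, heads at the head end. The wooden spoon was left untouched on the board, and the job was handed in at about 29.6 s of the 122 s; no verdict was returned.

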